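Fit a wheel in the honing machine and shut its guard

ROBOT

A 7-joint arm with a two-finger parallel gripper is mounted at the origin on the work surface. World frame = base frame: x ahead of the robot, y to its left, z up, the work surface at z = 0. Lengths are in m, angles in rad, forces in N, time in s.
With the tool pointing down it reaches from about 0.425 to 0.95 m from the base axis. Payload 4.7 kg.
Tool frame: the origin (TCP) lies midway between the tips of the shut fingers; the grasp point (between the pads) lies 19 mm behind it; z points along the fingers, y is the line along which they close (so a half turn about z gives the same grasp; the last joint's range is limited). The gripper opens to 87 mm and grips with 3 to 60 N. Pads are 19 mm wide; open, the fingers measure 117 mm over their backs; the gripper's body (75 mm by 190 mm) begins 51 mm behind the grasp point.
Start: joints at [-1.268, 0.469, -0.049, 1.532, 0.024, 1.141, -0.082], TCP at [0.22, 0.638, 0.223] pointing down, gripper open.
Joint ranges: [-2.59, 2.59], [-0.33, 1.99], [-1.39, 1.29], [0.1, 2.45], [-1.04, 4.18], [0.21, 1.99], [-2.66, 2.66]. Speed limits (rad/s): [2.57, 2.57, 3.14, 3.14, 3.14, 3.14, 3.14].

INTERFACE

Orientations are given as [roll, pitch, yaw] about the fixed x, y, z axes, in that order (R = Rz(yaw) Ry(pitch) Rx(roll)).
In Python, from station import * gives the robot as it stands.
- The arm moves only by the shell command python3 -m handwheel 'ROWS'. ROWS is JSON, a list of rows, each an object of numbers: "grip": the opening, from 0 (shut) to 1 (fully open); "tx", "ty", "tz": the shift along the tool's x, y, z in units of 40 mm (1.0 is 40 mm); "twist": the turn about the tool's z in rad. A call has 1 to 5 rows; each row shifts and turns the commanded pose from where the row before left it, along the tool's axes as they then stand; what a row does not reach is not made up. A row lasts 1/12 s, in which the tool goes at most 41.7 mm and 7.16 degrees, less where a joint would pass 70% of its speed; a pose out of reach is approached as far as the arm can. A call is refused whole if a number of a shift passes 1 or a number of a turn 0.125, either way. A call with a gripper value outside its range is refused whole. The fingers move at their own pace and stop on an object; the grip force is fixed at half the most. Time passes only in rows, so rows that do not move let the fingers close. It gives the time, the measured TCP pose, the force, the opening and the grip force at its end, in the units of the state.
- read_state(): the state, without advancing time (a new reading comes with each control period).
- snapshot(name): name is "side" or "top"; returns the picture (384x512x3 uint8, red, green, blue); there is no depth.
- camera_info(name): a dict with "intrinsics" (3x3 intrinsics, pixels), "origin" and "rotation" of the camera in the world. Camera axes: x right, y down, z forward; pixel columns grow to the right and rows downward; lengths in m; the calibration is good to about 2 mm. A picture is of the moment at which its call begins. camera_info takes no time and is no camera call.
- finish_job(): hands the job in; it is judged then, once.
The state is a dict: "clock": time; "joints": joint angles; "joint_velocities": joint speeds; "joint_efforts": joint torques, N m; "ee_pos": TCP position; "tool_rot": TCP orientation; "contact_force": force on the tool from outside, world axes, zero at the start; "wrist_torque": the same for the moment, N m; "grip_width": finger opening in m; "gripper_force": force on a finger pad.
Only numpy, scipy, OpenCV 4.12 (cv2) and the standard library are available. Lean on these libraries where they do the work, as an engineer would, in place of code of your own. Each camera call takes 0.05 s, during which the arm holds its last target. There are 200 camera calls.

TASK

Get the gouge honing machine ready: slide its guard window open, put the wooden honing wheel on the upright spindle and then the steel collar on top of it with its hub upwards, both fully home, and slide the guard fully shut again. Leave the other things on the bench where they are.

Things in the scene. Friction and masses are not known exactly. Their poses are not given: they have to be found in the camera images.
- machine: honing machine fixed on a plank (190 mm in its x, 390 in y, 25 high); origin under the plank's centre, z up. Its -y half is an open-topped grey pan round the spindle, inside 154 mm in x, 166 in y, floor 31 mm and walls 114 mm above the bench; its +y half is the closed motor housing, 110 mm high. Two track bars run along y at x = +-84.5 mm, 7 mm wide, tops at 122 mm
- seat (a point): centre of the round shoulder (48 mm across) at the foot of the spindle, on the spindle's axis, where the wheel's underside comes to rest; 46 mm above the bench, at x = 0, y = -86 mm of the machine; axes as the machine's
- spindle_tip (a point): top of the upright steel spindle, 66 mm above the seat; the spindle is 18 mm in diameter, its last 6 mm taper to 8 mm
- guard (a joint): travel of the guard window along the machine's +y, in m: 0 fully shut (over the pan), 0.170 fully open (over the motor housing). About 2 N of friction; stays where left; may start a little ajar. A clear pane in an aluminium frame, 158 mm in x, 168 in y, 6 thick, underside 116 mm above the bench
- guard_handle (a point): centre of the black handle bar on the middle of the guard, moving with it: the bar lies along the machine's x (across the track), 100 mm long, 14 mm thick in y, 18 mm high, its centre 156 mm above the bench, with 25 mm of room between it and the pane below
- wheel: loose plain wooden honing wheel, a thick ring: 64 mm outside diameter, 22 mm bore, 36 mm high, about 0.1 kg; origin at the centre of its underside, z up along the bore; stands flat on the bench at the start
- collar: loose steel clamping collar with a 22 mm bore: a flange 64 mm in diameter and 8 mm thick below, a hub 40 mm in diameter above it, 24 mm high in all, about 0.25 kg; origin at the centre of the flange's underside, z up along the bore towards the hub; stands flat, hub up, at the start
- mallet: bystander: wooden carver's mallet lying along its x, 220 mm long, head 72 mm across; origin on the bench under the head-end of the handle; leave it alone
- clamp: bystander: steel C-clamp lying flat, about 80 x 150 mm, 20 mm high; origin under the middle of its back; leave it alone
- figure: bystander: half-carved wooden figure lying along its y, 160 mm long, 54 mm high; origin under its middle; leave it alone
Mind the look-alikes: they are no part of the job. There is more than one size of the collar; the one meant has the size given above. Leave any turquoise look-alike of the wheel alone.

How it is judged:
By the outcome, as a careful person would: the job done as asked, in the order asked, and still so for the second after the job is handed in, with the robot touching nothing.
It also fails if it takes over 72 s, if anything falls off the work surface, if the arm or the gripper's body presses on something with over 40 N, if the wrist force passes 120 N, or if a joint passes its speed limit or range.

## Working session

There is one attempt and no reset: what is moved stays moved. The work goes in short steps, Python scripts to look and compute and a shell command to move; the robot and the scene stay as the last step left them, time stands still between calls to the robot, and variables do not carry over. Pictures are saved under pics/ and viewed, at most 13 in all, crops included, and the job is handed in when it is done.

```bash
mkdir -p pics; ls
python3 - <<'E'
from station import *
import cv2
for n in("side","top"):
    cv2.imwrite(f"pics/{n}0.png",cv2.resize(snapshot(n)[:,:,::-1],(800,600),interpolation=cv2.INTER_CUBIC))
    print(n,camera_info(n))
s=read_state();print({k:s[k] for k in("clock","ee_pos","tool_rot","contact_force","grip_width")})
E
```

```text
pics
side {'intrinsics': array([[393.71775127,   0.        , 256.09789611],
       [  0.        , 393.71775127, 185.82250257],
       [  0.        ,   0.        ,   1.        ]]), 'origin': array([-0.0567872 , -0.77136859,  0.81029118]), 'rotation': array([-2.19707394,  0.01050629, -0.65408652])}
top {'intrinsics': array([[410.96240057,   0.        , 255.72597172],
       [  0.        , 410.96240057, 188.53060774],
       [  0.        ,   0.        ,   1.        ]]), 'origin': array([0.31507545, 0.01014148, 1.38422987]), 'rotation': array([-2.99650424, -0.01064856, -1.57079937])}
{'clock': 0.1, 'ee_pos': array([0.21970754, 0.63769405, 0.22161161]), 'tool_rot': array([-3.13986108e+00,  6.83304699e-05,  2.80981016e+00]), 'contact_force': array([-0.49740017, -0.60642256, -0.21662024]), 'grip_width': 0.0868297255531977}
```

View pics/top0.png

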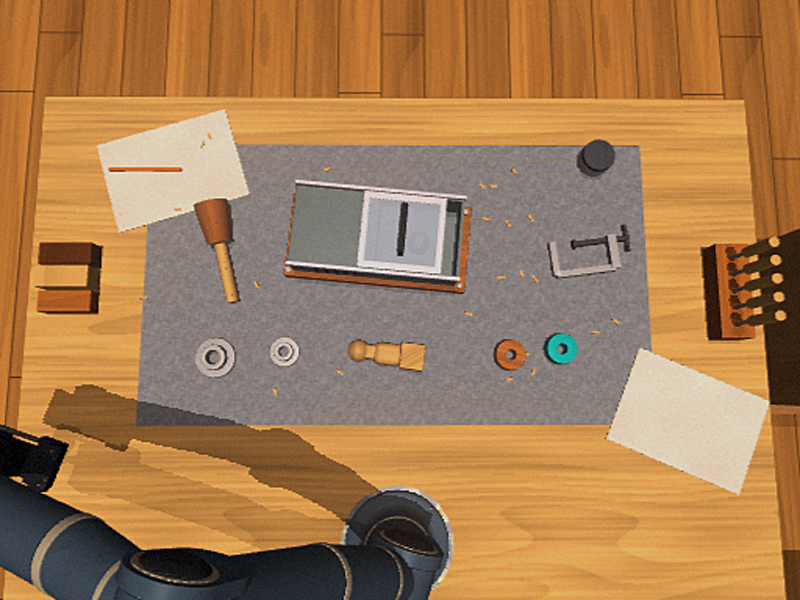

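View pics/side0.png

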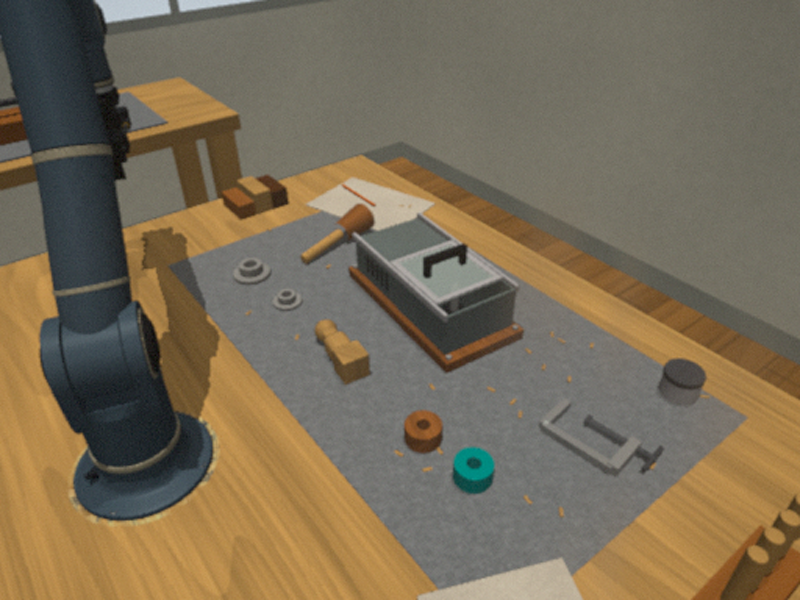

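The top view shows the machine around (380,235), with its housing to the left (+y). The guard is ajar, with the handle at (403,229). The two collars are at (214,357), which is large, and (285,351), about 62 mm across and so the right one. The wooden wheel is at (511,354) and the turquoise one at (561,348). The side view agrees: handle (445,260), small collar (288,298), wheel (423,431). Next I'll enlarge crops to read them more closely.

```bash
cat > h.py <<'E'
import numpy as np, cv2
from scipy.spatial.transform import Rotation as R
from station import *
def cam(n):
    c=camera_info(n); return np.array(c["intrinsics"]),np.array(c["origin"]),R.from_euler("xyz",c["rotation"]).as_matrix()
def ray(n,uv):
    K,o,M=cam(n); d=M@np.linalg.solve(K,[*uv,1]); return o,d/np.linalg.norm(d)
def onz(n,uv,z):
    o,d=ray(n,uv); return o+d*(z-o[2])/d[2]
def tri(a,b):
    o1,d1=ray("top",a);o2,d2=ray("side",b)
    s=np.linalg.lstsq(np.c_[d1,-d2],o2-o1,rcond=None)[0]
    p,q=o1+s[0]*d1,o2+s[1]*d2
    return (p+q)/2,np.linalg.norm(p-q)
def proj(n,p):
    K,o,M=cam(n); q=K@(M.T@(np.asarray(p)-o)); return q[:2]/q[2]
def crop(n,x,y,w,h,s,name):
    im=snapshot(n)[y:y+h,x:x+w,::-1]; cv2.imwrite(f"pics/{name}.png",cv2.resize(im,(w*s,h*s),interpolation=cv2.INTER_CUBIC))
def nat(x,y,s,u,v): return np.array([x+(u+.5)/s-.5,y+(v+.5)/s-.5])
E
python3 - <<'E'
from h import *
crop("top",170,105,198,140,4,"top1")
crop("side",160,130,195,150,4,"side1")
E
```

```text
(no output)
```

View pics/top1.png

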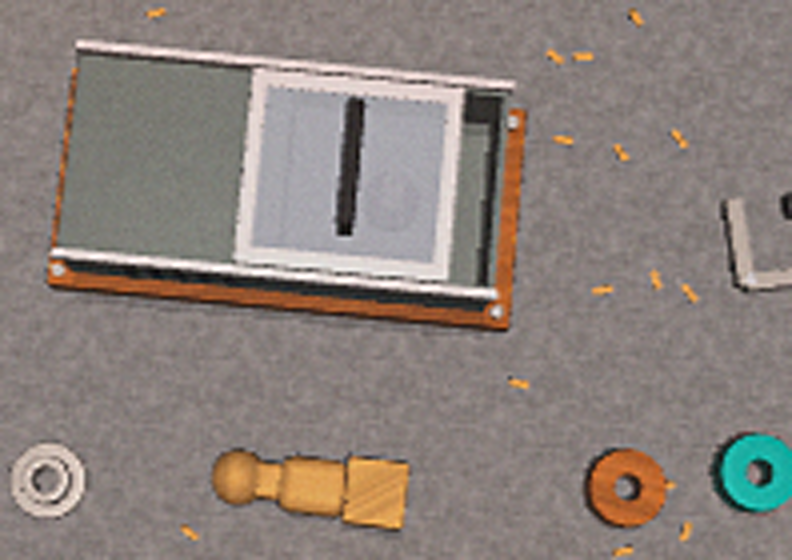

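View pics/side1.png

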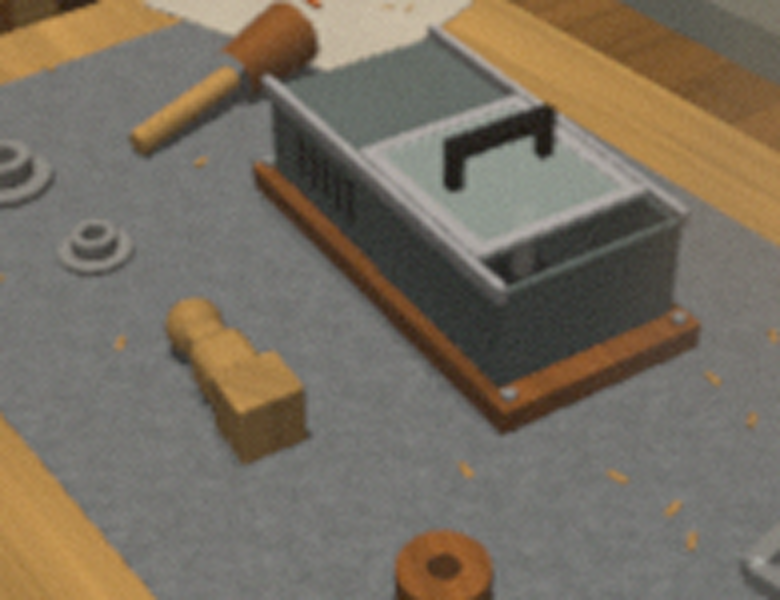

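The top crop shows the track bar ends at (78,45), (515,86), (52,254) and (496,295), the handle ends at (355,98) and (344,235), the small collar's bore at (48,480) and the wheel's bore at (628,488). The side crop shows the handle's top at (447,142)–(552,108), the collar's bore at (97,235), the wheel's bore at (442,566) and the near and far bar ends at (268,80), (503,293), (435,30) and (685,212).

Run:
```python
from h import *
np.set_printoptions(precision=4,suppress=True)
T=lambda u,v:nat(170,105,4,u,v); S=lambda u,v:nat(160,130,4,u,v)
P=dict(collar=((48,480),(97,236)),wheel=((628,488),(442,566)),handle=((350,167),(500,126)),
 nbL=((52,254),(268,80)),nbR=((496,295),(503,293)),fbL=((78,45),(435,30)),fbR=((515,86),(685,212)),hA=((355,98),(549,110)),hB=((344,235),(450,144)))
r={}
for k,(a,b) in P.items():
    p,e=tri(T(*a),S(*b)); r[k]=p; print(k,p,round(e,4))
for k,z in dict(collar=.024,wheel=.036,handle=.165,nbL=.122,nbR=.122,fbL=.122,fbR=.122).items(): print(k,"top@z",onz("top",T(*P[k][0]),z),"side@z",onz("side",S(*P[k][1]),z))
q=[onz("top",T(*P[k][0]),.122) for k in("nbL","nbR","fbL","fbR")]
for a,b in((1,0),(3,2)):
    d=q[a]-q[b];print("bar",np.linalg.norm(d),np.degrees(np.arctan2(-d[1],-d[0])))
d=q[2]-q[0];print("across",np.linalg.norm(d),np.degrees(np.arctan2(d[1],d[0])))
```

```text
collar [0.3956 0.2393 0.0215] 0.0049
wheel [ 0.3871 -0.2371  0.036 ] 0.0018
handle [ 0.6258 -0.0087  0.1637] 0.0059
nbL [0.5665 0.2242 0.1186] 0.0051
nbR [ 0.5338 -0.1228  0.1173] 0.003
fbL [0.7375 0.2082 0.1152] 0.0058
fbR [ 0.7005 -0.1392  0.1233] 0.0016
hA [ 0.6786 -0.011   0.1596] 0.0004
hB [ 0.5751 -0.0057  0.1655] 0.0117
collar top@z [0.3932 0.2399 0.024 ] side@z [0.3963 0.235  0.024 ]
wheel top@z [ 0.3863 -0.2366  0.036 ] side@z [ 0.3879 -0.2375  0.036 ]
handle top@z [ 0.6229 -0.0071  0.165 ] side@z [ 0.6274 -0.0112  0.165 ]
nbL top@z [0.5635 0.2248 0.122 ] side@z [0.5658 0.2184 0.122 ]
nbR top@z [ 0.5317 -0.1215  0.122 ] side@z [ 0.5312 -0.1278  0.122 ]
fbL top@z [0.7327 0.2086 0.122 ] side@z [0.7328 0.1978 0.122 ]
fbR top@z [ 0.7002 -0.1389  0.122 ] side@z [ 0.7028 -0.1382  0.122 ]
bar 0.34780515915776633 84.75171524928011
bar 0.348937653208655 84.6440399845954
across 0.17000633561676745 -5.499919220688193
```

Heights, bar lengths and spacing all match the text. The machine's yaw is about -0.092 rad, and its handle is at about (0.625,-0.009). I'll turn the tool to yaw 3.05 and travel over the handle.

```bash
cat > go.py <<'E'
# go.py x y z yaw : how far to go, in the move units
import sys; from h import *
s=read_state(); x,y,z,yw=map(float,sys.argv[1:5]); w=s["tool_rot"][2]
dw=(yw-w+np.pi)%(2*np.pi)-np.pi
d=np.array([x,y,z])-s["ee_pos"]
M=R.from_euler("xyz",[np.pi,0,yw]).as_matrix()
t=M.T@d/.04
print("t",round(s["clock"],2),"pos",s["ee_pos"].round(4),"rot",s["tool_rot"].round(3),"F",s["contact_force"].round(1),"w",round(s["grip_width"],4))
print("twist first",round(-dw,3),"then units",t.round(2),"norm",np.linalg.norm(t).round(2))
E
python3 -m handwheel '[{"grip":1,"twist":-0.12},{"grip":1,"twist":-0.12},{"grip":1,"tx":-0.58,"ty":-0.76},{"grip":1,"tx":-0.58,"ty":-0.76},{"grip":1,"tx":-0.58,"ty":-0.76}]'
python3 go.py 0.625 -0.009 0.2 3.049
```

```text
t 0.2 pos [0.2197 0.6379 0.2219] rot [-3.14 -0.    2.81] F [-0.2  0.8  0.5] w 0.0871
twist first -0.239 then units [-11.58 -15.17   0.55] norm 19.09$[0]: bad value
```

```bash
python3 -m handwheel '[{"grip":1.0,"tx":0.0,"ty":0.0,"tz":0.0,"twist":-0.12},{"grip":1.0,"tx":0.0,"ty":0.0,"tz":0.0,"twist":-0.12},{"grip":1.0,"tx":-0.58,"ty":-0.76,"tz":0.0,"twist":0.0}]'
python3 go.py 0.625 -0.009 0.2 3.049
```

```text
clock: 0.45
ee_pos: [0.2333, 0.611, 0.2218]
tool_rot: [3.138, -0.005, 3.064]
contact_force: [-0.4, 1.3, 1.4]
grip_width: 0.0871
gripper_force: 0.0
t 0.45 pos [0.2333 0.611  0.2218] rot [ 3.138 -0.005  3.064] F [-0.4  1.3  1.4] w 0.0871
twist first 0.015 then units [-11.18 -14.53   0.54] norm 18.34
```

```bash
python3 -m handwheel '[{"grip":1,"tx":-0.58,"ty":-0.76,"tz":0,"twist":0},{"grip":1,"tx":-0.58,"ty":-0.76,"tz":0,"twist":0},{"grip":1,"tx":-0.58,"ty":-0.76,"tz":0,"twist":0},{"grip":1,"tx":-0.58,"ty":-0.76,"tz":0,"twist":0},{"grip":1,"tx":-0.58,"ty":-0.76,"tz":0,"twist":0}]' >/dev/null
python3 -m handwheel '[{"grip":1,"tx":-0.58,"ty":-0.76,"tz":0,"twist":0},{"grip":1,"tx":-0.58,"ty":-0.76,"tz":0,"twist":0},{"grip":1,"tx":-0.58,"ty":-0.76,"tz":0,"twist":0},{"grip":1,"tx":-0.58,"ty":-0.76,"tz":0,"twist":0},{"grip":1,"tx":-0.58,"ty":-0.76,"tz":0,"twist":0}]' >/dev/null
python3 -m handwheel '[{"grip":1,"tx":-0.58,"ty":-0.76,"tz":0,"twist":0},{"grip":1,"tx":-0.58,"ty":-0.76,"tz":0,"twist":0},{"grip":1,"tx":-0.58,"ty":-0.76,"tz":0,"twist":0},{"grip":1,"tx":-0.58,"ty":-0.76,"tz":0,"twist":0},{"grip":1,"tx":-0.58,"ty":-0.76,"tz":0,"twist":0}]' >/dev/null
python3 -m handwheel '[{"grip":1,"tx":-0.58,"ty":-0.76,"tz":0,"twist":0},{"grip":1,"tx":-0.58,"ty":-0.76,"tz":0,"twist":0},{"grip":1,"tx":-0.58,"ty":-0.76,"tz":0,"twist":0},{"grip":1,"tx":0,"ty":0,"tz":0,"twist":0},{"grip":1,"tx":0,"ty":0,"tz":0,"twist":0}]' >/dev/null
python3 go.py 0.625 -0.009 0.137 3.049
```

```text
t 2.12 pos [0.6064 0.0195 0.2221] rot [-3.141 -0.     3.044] F [ 0.5  1.2 -0. ] w 0.0871
twist first -0.005 then units [-0.53 -0.67  2.13] norm 2.29
```

```bash
python3 -m handwheel '[{"grip":1,"tx":-0.53,"ty":-0.67,"tz":0,"twist":0},{"grip":1,"tx":0,"ty":0,"tz":0.9,"twist":0},{"grip":1,"tx":0,"ty":0,"tz":0.8,"twist":0},{"grip":1,"tx":0,"ty":0,"tz":0.43,"twist":0},{"grip":1,"tx":0,"ty":0,"tz":0,"twist":0}]' >/dev/null
python3 -m handwheel '[{"grip":0,"tx":0,"ty":0,"tz":0,"twist":0},{"grip":0,"tx":0,"ty":0,"tz":0,"twist":0},{"grip":0,"tx":0,"ty":0,"tz":0,"twist":0},{"grip":0,"tx":0,"ty":0,"tz":0,"twist":0},{"grip":0,"tx":0,"ty":0,"tz":0,"twist":0}]'
python3 go.py 0.625 -0.009 0.137 3.049
```

```text
clock: 2.95
ee_pos: [0.6252, -0.0058, 0.1387]
tool_rot: [3.141, 0.002, 3.05]
contact_force: [-0.2, 0.6, -0.1]
grip_width: 0.0614
gripper_force: 0.0
t 2.95 pos [ 0.6252 -0.0058  0.1387] rot [3.141e+00 2.000e-03 3.050e+00] F [-0.2  0.6 -0.1] w 0.0614
twist first 0.001 then units [-0.   -0.08  0.04] norm 0.09
```

```bash
python3 -m handwheel '[{"grip":0,"tx":0,"ty":0,"tz":0,"twist":0},{"grip":0,"tx":0,"ty":0,"tz":0,"twist":0},{"grip":0,"tx":0,"ty":0,"tz":0,"twist":0},{"grip":0,"tx":0,"ty":0,"tz":0,"twist":0},{"grip":0,"tx":0,"ty":0,"tz":0,"twist":0}]' >/dev/null
python3 -m handwheel '[{"grip":0,"tx":0,"ty":0,"tz":0,"twist":0},{"grip":0,"tx":0,"ty":0,"tz":0,"twist":0},{"grip":0,"tx":0,"ty":0,"tz":0,"twist":0},{"grip":0,"tx":0,"ty":0,"tz":0,"twist":0},{"grip":0,"tx":0,"ty":0,"tz":0,"twist":0}]'
python3 go.py 0.625 -0.009 0.137 3.049
```

```text
clock: 3.78
ee_pos: [0.6244, -0.0067, 0.1372]
tool_rot: [-3.141, -0.0, 3.049]
contact_force: [0.6, -3.2, -0.2]
grip_width: 0.0136
gripper_force: 30.0
t 3.78 pos [ 0.6244 -0.0067  0.1372] rot [-3.141 -0.     3.049] F [ 0.6 -3.2 -0.2] w 0.0136
twist first 0.0 then units [-0.02 -0.06  0.01] norm 0.06
```

```bash
python3 -m handwheel '[{"grip":0,"tx":0,"ty":0.4,"tz":0,"twist":0},{"grip":0,"tx":0,"ty":0.7,"tz":0,"twist":0},{"grip":0,"tx":0,"ty":0.7,"tz":0,"twist":0},{"grip":0,"tx":0,"ty":0.7,"tz":0,"twist":0},{"grip":0,"tx":0,"ty":0.5,"tz":0,"twist":0}]'
python3 -m handwheel '[{"grip":0,"tx":0,"ty":0.1,"tz":0,"twist":0},{"grip":0,"tx":0,"ty":0.1,"tz":0,"twist":0},{"grip":0,"tx":0,"ty":0,"tz":0,"twist":0}]'
```

```text
clock: 4.2
ee_pos: [0.6362, 0.1157, 0.1373]
tool_rot: [3.141, 0.002, 3.051]
contact_force: [2.7, -2.5, -2.1]
grip_width: 0.0138
gripper_force: 30.0
clock: 4.45
ee_pos: [0.6368, 0.1221, 0.1373]
tool_rot: [3.141, 0.001, 3.05]
contact_force: [2.8, 2.3, -3.1]
grip_width: 0.0136
gripper_force: 30.0
```

```bash
python3 -m handwheel '[{"grip":0,"tx":0,"ty":0.1,"tz":0,"twist":0},{"grip":0,"tx":0,"ty":0,"tz":0,"twist":0},{"grip":0,"tx":0,"ty":0,"tz":0,"twist":0}]'|sed -n 2,4p
python3 -m handwheel '[{"grip":0,"tx":0,"ty":0.08,"tz":0,"twist":0},{"grip":0,"tx":0,"ty":0,"tz":0,"twist":0},{"grip":0,"tx":0,"ty":0,"tz":0,"twist":0}]' | sed -n 2,4p
```

```text
ee_pos: [0.6369, 0.1237, 0.1373]
tool_rot: [-3.141, 0.001, 3.048]
contact_force: [3.3, -1.6, -3.4]
ee_pos: [0.6369, 0.1245, 0.1372]
tool_rot: [-3.137, -0.0, 3.047]
contact_force: [3.3, -6.6, -1.9]
```

```bash
python3 -m handwheel '[{"grip":0.6,"tx":0,"ty":-0.06,"tz":0,"twist":0},{"grip":0.6,"tx":0,"ty":0,"tz":0,"twist":0},{"grip":0.6,"tx":0,"ty":0,"tz":0,"twist":0},{"grip":0.6,"tx":0,"ty":0,"tz":0,"twist":0},{"grip":0.6,"tx":0,"ty":0,"tz":-0.4,"twist":0}]'
python3 -m handwheel '[{"grip":1,"tx":0,"ty":0,"tz":-0.9,"twist":0},{"grip":1,"tx":0,"ty":0,"tz":-0.9,"twist":0},{"grip":1,"tx":0.45,"ty":-0.8,"tz":0,"twist":0},{"grip":1,"tx":0.45,"ty":-0.8,"tz":0,"twist":0},{"grip":1,"tx":0.45,"ty":-0.8,"tz":0,"twist":0}]' >/dev/null
python3 -m handwheel '[{"grip":1,"tx":0.45,"ty":-0.8,"tz":0,"twist":0},{"grip":1,"tx":0.45,"ty":-0.8,"tz":0,"twist":0},{"grip":1,"tx":0.45,"ty":-0.8,"tz":0,"twist":0},{"grip":1,"tx":0.45,"ty":-0.8,"tz":0,"twist":0},{"grip":1,"tx":0.45,"ty":-0.8,"tz":0,"twist":0}]' >/dev/null
python3 -m handwheel '[{"grip":1,"tx":0.45,"ty":-0.8,"tz":0,"twist":0},{"grip":1,"tx":0.45,"ty":-0.8,"tz":0,"twist":0},{"grip":1,"tx":0.45,"ty":-0.8,"tz":0,"twist":0},{"grip":1,"tx":0.45,"ty":-0.8,"tz":0,"twist":0},{"grip":1,"tx":0,"ty":0,"tz":0,"twist":0}]' >/dev/null
python3 go.py 0.387 -0.237 0.1 3.049
python3 - <<'E'
from h import *
a=snapshot("top")[:,:,::-1];b=snapshot("side")[:,:,::-1]
r=lambda i,x,y,w,h,s:cv2.resize(i[y:y+h,x:x+w],(w*s,h*s),interpolation=cv2.INTER_CUBIC)
p1=r(a,230,110,80,75,5);p2=r(b,235,145,80,75,5)
cv2.imwrite("pics/spin.png",np.hstack([p1,p2]))
E
```

```text
clock: 5.37
ee_pos: [0.634, 0.1268, 0.1505]
tool_rot: [-3.14, -0.007, 3.051]
contact_force: [-0.4, 0.5, -0.2]
grip_width: 0.039
gripper_force: 0.0
t 6.62 pos [ 0.3818 -0.2417  0.2258] rot [-3.140e+00 -1.000e-03  3.039e+00] F [-0.4  0.2  1.3] w 0.0868
twist first -0.01 then units [-0.12  0.13  3.15] norm 3.15
```

View pics/spin.png

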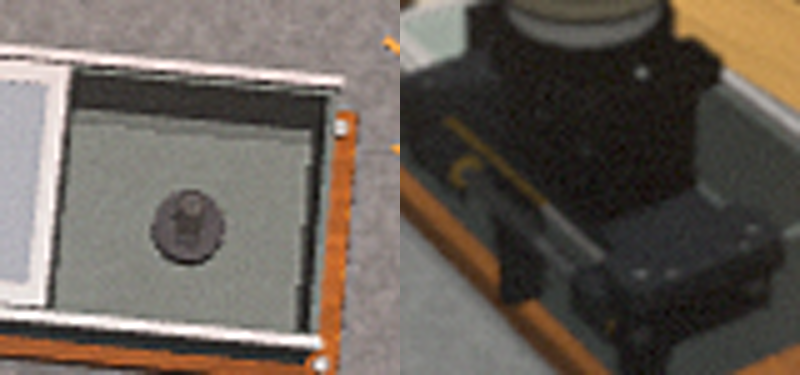

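```bash
python3 -m handwheel '[{"grip":1,"tx":-0.12,"ty":0.13,"tz":0.5,"twist":-0.005},{"grip":1,"tx":0,"ty":0,"tz":0.95,"twist":0},{"grip":1,"tx":0,"ty":0,"tz":0.95,"twist":0},{"grip":1,"tx":0,"ty":0,"tz":0.95,"twist":0},{"grip":1,"tx":0,"ty":0,"tz":0,"twist":0}]' >/dev/null
python3 -m handwheel '[{"grip":1,"tx":0,"ty":0,"tz":0,"twist":0},{"grip":1,"tx":0,"ty":0,"tz":0,"twist":0}]' >/dev/null
python3 go.py 0.387 -0.237 0.012 3.049
python3 - <<'E'
from h import *
T=lambda u,v:nat(230,110,5,u,v)
print("seat",onz("top",T(189,229),.046),"tip",onz("top",T(193,203),.112))
a=snapshot("top")[:,:,::-1];b=snapshot("side")[:,:,::-1]
r=lambda i,x,y,w,h,s:cv2.resize(i[y:y+h,x:x+w],(w*s,h*s),interpolation=cv2.INTER_CUBIC)
cv2.imwrite("pics/whl.png",np.hstack([r(a,280,185,80,75,5),r(b,225,130,80,75,5)]))
E
```

```text
t 7.3 pos [ 0.3934 -0.2314  0.0928] rot [-3.141e+00  2.000e-03  3.056e+00] F [-0.3 -0.2  0.6] w 0.087
twist first 0.007 then units [ 0.15 -0.15  2.02] norm 2.03
seat [ 0.62222429 -0.04300276  0.046     ] tip [ 0.62395631 -0.0429905   0.112     ]
```

View pics/whl.png

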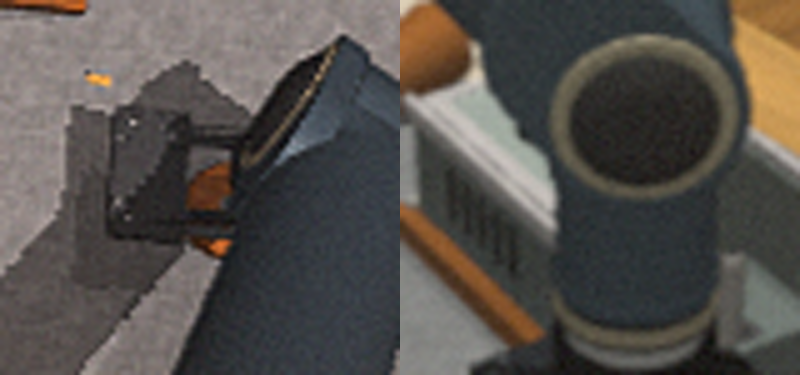

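The left half of this view shows the gripper over the wheel at (210,210). The right half is blocked by the arm. The seat from the top view is (0.622,-0.043), matching the handle's stop. Now down to grip the wheel.

```bash
python3 -m handwheel '[{"grip":1,"tx":0.15,"ty":-0.15,"tz":0,"twist":0.007},{"grip":1,"tx":0,"ty":0,"tz":0,"twist":0},{"grip":1,"tx":0,"ty":0,"tz":0.7,"twist":0},{"grip":1,"tx":0,"ty":0,"tz":0.7,"twist":0},{"grip":1,"tx":0,"ty":0,"tz":0.6,"twist":0}]' >/dev/null
python3 -m handwheel '[{"grip":1,"tx":0,"ty":0,"tz":0,"twist":0},{"grip":1,"tx":0,"ty":0,"tz":0,"twist":0},{"grip":1,"tx":0,"ty":0,"tz":0,"twist":0}]'
python3 -m handwheel '[{"grip":0,"tx":0,"ty":0,"tz":0,"twist":0},{"grip":0,"tx":0,"ty":0,"tz":0,"twist":0},{"grip":0,"tx":0,"ty":0,"tz":0,"twist":0},{"grip":0,"tx":0,"ty":0,"tz":0,"twist":0},{"grip":0,"tx":0,"ty":0,"tz":0,"twist":0}]'
python3 -m handwheel '[{"grip":0,"tx":0,"ty":0,"tz":0,"twist":0},{"grip":0,"tx":0,"ty":0,"tz":0,"twist":0}]'
```

```text
clock: 8.07
ee_pos: [0.3858, -0.2378, 0.0126]
tool_rot: [-3.141, 0.002, 3.047]
contact_force: [-0.1, 0.2, 0.4]
grip_width: 0.0868
gripper_force: 0.0
clock: 8.48
ee_pos: [0.3856, -0.2376, 0.0119]
tool_rot: [-3.141, 0.001, 3.048]
contact_force: [-0.8, 0.3, 5.5]
grip_width: 0.0623
gripper_force: 29.9
clock: 8.65
ee_pos: [0.3856, -0.2375, 0.0119]
tool_rot: [-3.141, 0.001, 3.048]
contact_force: [-0.5, 0.1, 7.0]
grip_width: 0.0623
gripper_force: 29.9
```

```bash
python3 -m handwheel '[{"grip":0,"tx":0,"ty":0,"tz":-0.5,"twist":0},{"grip":0,"tx":0,"ty":0,"tz":-0.9,"twist":0},{"grip":0,"tx":0,"ty":0,"tz":-0.9,"twist":0},{"grip":0,"tx":0,"ty":0,"tz":-0.9,"twist":0},{"grip":0,"tx":0,"ty":0,"tz":-0.9,"twist":0}]'
python3 -m handwheel '[{"grip":0,"tx":-0.3,"ty":0.3,"tz":-0.4,"twist":0},{"grip":0,"tx":-0.6,"ty":0.6,"tz":-0.1,"twist":0},{"grip":0,"tx":-0.65,"ty":0.65,"tz":0,"twist":0},{"grip":0,"tx":-0.65,"ty":0.65,"tz":0,"twist":0},{"grip":0,"tx":-0.65,"ty":0.65,"tz":0,"twist":0}]' >/dev/null
python3 -m handwheel '[{"grip":0,"tx":-0.65,"ty":0.65,"tz":0,"twist":0},{"grip":0,"tx":-0.65,"ty":0.65,"tz":0,"twist":0},{"grip":0,"tx":-0.65,"ty":0.65,"tz":0,"twist":0},{"grip":0,"tx":-0.66,"ty":0.58,"tz":0,"twist":0},{"grip":0,"tx":0,"ty":0,"tz":0,"twist":0}]' >/dev/null
python3 -m handwheel '[{"grip":0,"tx":0,"ty":0,"tz":0,"twist":0},{"grip":0,"tx":0,"ty":0,"tz":0,"twist":0}]' >/dev/null
python3 go.py 0.623 -0.0435 0.15 3.049
python3 - <<'E'
from h import *
print(proj("top",[.623,-.0435,.2]),proj("side",[.623,-.0435,.2]))
a=snapshot("top")[:,:,::-1];b=snapshot("side")[:,:,::-1]
cv2.imwrite("pics/a_top.png",a);cv2.imwrite("pics/a_side.png",b)
r=lambda i,x,y,w,h,s:cv2.resize(i[y:y+h,x:x+w],(w*s,h*s),interpolation=cv2.INTER_CUBIC)
cv2.imwrite("pics/sp2.png",np.hstack([r(a,220,100,80,100,5),r(b,235,130,80,100,5)]))
E
```

```text
clock: 9.07
ee_pos: [0.3842, -0.2366, 0.1765]
tool_rot: [3.141, -0.002, 3.048]
contact_force: [0.4, -0.3, -1.3]
grip_width: 0.0625
gripper_force: 29.9
t 10.07 pos [ 0.6217 -0.0437  0.1943] rot [-3.141e+00 -2.000e-03  3.048e+00] F [-0.7 -0.9 -0.8] w 0.0621
twist first -0.001 then units [-0.03  0.01  1.11] norm 1.11
[269.58251036 143.47604385] [291.06019704 156.16882648]
```

View pics/sp2.png

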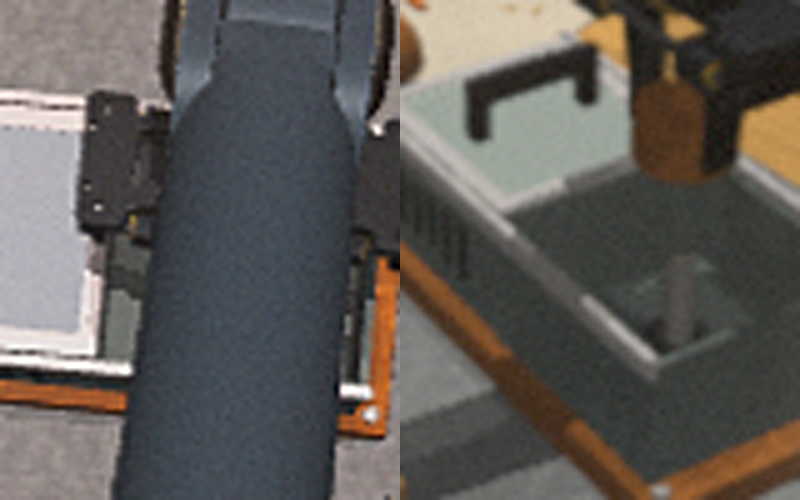

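The side half shows the wheel held level, spanning columns 633–738 with its lower rim at row 183. The spindle spans columns 668–697 with its top at row 262. I'll compare these with the projections.

Run:
```python
from h import *
S=lambda u,v:nat(235,130,5,u-400,v)
def pj(p): q=proj("side",p); return ((q[0]-235+.5)*5-.5+400,(q[1]-130+.5)*5-.5)
w=np.array([.6217,-.0437,.1823])
a=np.linspace(0,6.28,100);c=np.array([pj(w+[.032*np.cos(t),.032*np.sin(t),0]) for t in a])
print("wheel rim pred cols",c[:,0].min(),c[:,0].max(),"low row",c[:,1].max(),"wheel ctr",pj(w))
print("tip pred",pj([.6225,-.0435,.112]))
for dx,dy in((.002,0),(0,.002)): print("d tip",np.subtract(pj([.6225+dx,-.0435+dy,.112]),pj([.6225,-.0435,.112])))
print("seat@side", onz("side",S(682,261),.112))
```

```text
wheel rim pred cols 625.7380326530147 733.7558768921308 low row 188.65647517958135 wheel ctr (np.float64(679.6465793873999), np.float64(159.1432874335109))
tip pred (np.float64(675.7518379233859), np.float64(255.26498917687005))
d tip [ 2.44129487 -1.15911218]
d tip [-2.15445921 -1.4656308 ]
seat@side [ 0.6214523  -0.05045695  0.112     ]
```

```bash
python3 -m handwheel '[{"grip":0,"tx":-0.03,"ty":0,"tz":0.7,"twist":0},{"grip":0,"tx":0,"ty":0,"tz":0.7,"twist":0},{"grip":0,"tx":0,"ty":0,"tz":0.2,"twist":0},{"grip":0,"tx":0,"ty":0,"tz":0,"twist":0},{"grip":0,"tx":0,"ty":0,"tz":0,"twist":0}]'
python3 -m handwheel '[{"grip":0,"tx":0,"ty":0,"tz":0.15,"twist":0},{"grip":0,"tx":0,"ty":0,"tz":0.1,"twist":0},{"grip":0,"tx":0,"ty":0,"tz":0,"twist":0}]'
python3 -m handwheel '[{"grip":0,"tx":0,"ty":0,"tz":0.1,"twist":0},{"grip":0,"tx":0,"ty":0,"tz":0,"twist":0},{"grip":0,"tx":0,"ty":0,"tz":0,"twist":0}]'
```

```text
clock: 10.58
ee_pos: [0.6238, -0.0441, 0.1319]
tool_rot: [-3.142, 0.0, 3.047]
contact_force: [0.3, -0.3, -0.9]
grip_width: 0.0622
gripper_force: 29.9
clock: 10.83
ee_pos: [0.6239, -0.0433, 0.1214]
tool_rot: [3.141, 0.0, 3.048]
contact_force: [-0.5, -0.8, -1.5]
grip_width: 0.0624
gripper_force: 29.9
clock: 11.08
ee_pos: [0.6238, -0.0433, 0.1173]
tool_rot: [3.141, -0.0, 3.048]
contact_force: [0.5, -0.0, -1.9]
grip_width: 0.0622
gripper_force: 29.9
```

```bash
python3 -m handwheel '[{"grip":0,"tx":0,"ty":0,"tz":0.15,"twist":0},{"grip":0,"tx":0,"ty":0,"tz":0.15,"twist":0},{"grip":0,"tx":0,"ty":0,"tz":0,"twist":0}]' | sed -n 2,4p
python3 -m handwheel '[{"grip":0,"tx":0,"ty":0,"tz":0.25,"twist":0},{"grip":0,"tx":0,"ty":0,"tz":0.25,"twist":0},{"grip":0,"tx":0,"ty":0,"tz":0,"twist":0}]' | sed -n 2,4p
```

```text
ee_pos: [0.6229, -0.0431, 0.1037]
tool_rot: [-3.142, -0.003, 3.048]
contact_force: [0.2, 0.3, -2.0]
ee_pos: [0.6225, -0.0432, 0.0827]
tool_rot: [-3.141, -0.004, 3.048]
contact_force: [0.2, -1.3, -1.5]
```

```bash
python3 -m handwheel '[{"grip":0,"tx":0,"ty":0,"tz":0.25,"twist":0},{"grip":0,"tx":0,"ty":0,"tz":0.2,"twist":0},{"grip":0,"tx":0,"ty":0,"tz":0,"twist":0},{"grip":0,"tx":0,"ty":0,"tz":0,"twist":0}]' | sed -n 2,4p
python3 -m handwheel '[{"grip":0,"tx":0,"ty":0,"tz":0.07,"twist":0},{"grip":0,"tx":0,"ty":0,"tz":0,"twist":0},{"grip":0,"tx":0,"ty":0,"tz":0,"twist":0}]' | sed -n 2,4p
python3 -m handwheel '[{"grip":0,"tx":0,"ty":0,"tz":0.05,"twist":0},{"grip":0,"tx":0,"ty":0,"tz":0,"twist":0},{"grip":0,"tx":0,"ty":0,"tz":0,"twist":0}]' | sed -n 2,4p
```

```text
ee_pos: [0.6235, -0.0433, 0.0665]
tool_rot: [-3.142, -0.001, 3.048]
contact_force: [0.3, -0.8, -1.4]
ee_pos: [0.6241, -0.0433, 0.0647]
tool_rot: [3.141, 0.0, 3.048]
contact_force: [-0.2, 0.3, -1.4]
ee_pos: [0.6239, -0.0433, 0.0625]
tool_rot: [3.141, -0.0, 3.048]
contact_force: [-0.2, -0.2, -1.0]
```

```bash
python3 -m handwheel '[{"grip":0,"tx":0,"ty":0,"tz":0.07,"twist":0},{"grip":0,"tx":0,"ty":0,"tz":0,"twist":0},{"grip":0,"tx":0,"ty":0,"tz":0,"twist":0}]' | sed -n 2,4p
python3 -m handwheel '[{"grip":0,"tx":0,"ty":0,"tz":0.04,"twist":0},{"grip":0,"tx":0,"ty":0,"tz":0,"twist":0},{"grip":0,"tx":0,"ty":0,"tz":0,"twist":0}]' | sed -n 2,4p
```

```text
ee_pos: [0.6237, -0.0433, 0.0595]
tool_rot: [3.142, -0.001, 3.048]
contact_force: [0.6, -0.7, -1.6]
ee_pos: [0.6239, -0.0433, 0.0581]
tool_rot: [3.142, -0.0, 3.048]
contact_force: [0.4, 0.2, -1.4]
```

```bash
python3 -m handwheel '[{"grip":0,"tx":0,"ty":0,"tz":0.03,"twist":0},{"grip":0,"tx":0,"ty":0,"tz":0,"twist":0}]' | sed -n 2,4p
python3 -m handwheel '[{"grip":1,"tx":0,"ty":0,"tz":0,"twist":0},{"grip":1,"tx":0,"ty":0,"tz":0,"twist":0},{"grip":1,"tx":0,"ty":0,"tz":0,"twist":0},{"grip":1,"tx":0,"ty":0,"tz":0,"twist":0},{"grip":1,"tx":0,"ty":0,"tz":0,"twist":0}]'
python3 -m handwheel '[{"grip":1,"tx":0,"ty":0,"tz":-0.3,"twist":0},{"grip":1,"tx":0,"ty":0,"tz":-0.8,"twist":0},{"grip":1,"tx":0,"ty":0,"tz":-0.9,"twist":0},{"grip":1,"tx":0,"ty":0,"tz":-0.9,"twist":0},{"grip":1,"tx":0,"ty":0,"tz":-0.7,"twist":0}]'
python3 -m handwheel '[{"grip":1,"tx":0.64,"ty":0.65,"tz":0,"twist":0},{"grip":1,"tx":0.64,"ty":0.65,"tz":0,"twist":0},{"grip":1,"tx":0.64,"ty":0.65,"tz":0,"twist":0},{"grip":1,"tx":0.64,"ty":0.65,"tz":0,"twist":0},{"grip":1,"tx":0.64,"ty":0.65,"tz":0,"twist":0}]' >/dev/null
python3 -m handwheel '[{"grip":1,"tx":0.64,"ty":0.65,"tz":0,"twist":0},{"grip":1,"tx":0.64,"ty":0.65,"tz":0,"twist":0},{"grip":1,"tx":0.64,"ty":0.65,"tz":0,"twist":0},{"grip":1,"tx":0.64,"ty":0.65,"tz":0,"twist":0},{"grip":1,"tx":0.64,"ty":0.65,"tz":0,"twist":0}]' >/dev/null
python3 -m handwheel '[{"grip":0.8,"tx":0,"ty":0,"tz":0,"twist":0},{"grip":0.8,"tx":0,"ty":0,"tz":0,"twist":0},{"grip":0.8,"tx":0,"ty":0,"tz":0,"twist":0},{"grip":0.8,"tx":0,"ty":0,"tz":0,"twist":0}]' >/dev/null
python3 go.py 0.394 0.239 0.012 3.049
python3 - <<'E'
from h import *
a=snapshot("top")[:,:,::-1];b=snapshot("side")[:,:,::-1]
r=lambda i,x,y,w,h,s:cv2.resize(i[y:y+h,x:x+w],(w*s,h*s),interpolation=cv2.INTER_CUBIC)
cv2.imwrite("pics/w3.png",np.hstack([r(a,220,100,80,100,5),r(b,235,130,80,100,5)]))
E
```

```text
ee_pos: [0.6239, -0.0433, 0.0579]
tool_rot: [3.141, -0.0, 3.048]
contact_force: [-3.2, 0.9, 5.3]
clock: 13.5
ee_pos: [0.6239, -0.0434, 0.0568]
tool_rot: [3.142, -0.0, 3.048]
contact_force: [-0.0, 0.1, -0.2]
grip_width: 0.0844
gripper_force: 0.0
clock: 13.92
ee_pos: [0.6247, -0.0437, 0.2048]
tool_rot: [3.141, 0.003, 3.047]
contact_force: [0.7, 0.1, 0.2]
grip_width: 0.087
gripper_force: 0.0
t 15.08 pos [0.3944 0.2383 0.2013] rot [3.141e+00 1.000e-03 3.045e+00] F [ 0.4 -0.4  0.1] w 0.0723
twist first -0.004 then units [0.01 0.02 4.73] norm 4.73
```

View pics/w3.png

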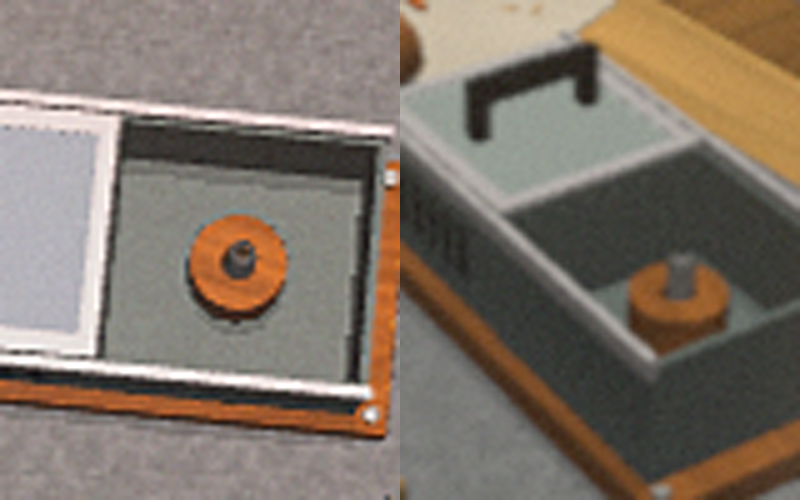

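The wheel sits level on the shoulder in both halves, at (238,265) on the left and (680,290) on the right, with the spindle standing through it. Contact was felt at the expected height. Now the collar, gripped by its hub.

```bash
python3 -m handwheel '[{"grip":0.8,"tx":0,"ty":0.02,"tz":0.6,"twist":-0.004},{"grip":0.8,"tx":0,"ty":0,"tz":0.95,"twist":0},{"grip":0.8,"tx":0,"ty":0,"tz":0.95,"twist":0},{"grip":0.8,"tx":0,"ty":0,"tz":0.95,"twist":0},{"grip":0.8,"tx":0,"ty":0,"tz":0.6,"twist":0}]' >/dev/null
python3 -m handwheel '[{"grip":0.8,"tx":0,"ty":0,"tz":0.4,"twist":0},{"grip":0.8,"tx":0,"ty":0,"tz":0.2,"twist":0},{"grip":0.8,"tx":0,"ty":0,"tz":0,"twist":0},{"grip":0.8,"tx":0,"ty":0,"tz":0,"twist":0}]'
python3 go.py 0.394 0.239 0.012 3.049
```

```text
clock: 15.93
ee_pos: [0.3942, 0.24, 0.0152]
tool_rot: [3.142, 0.0, 3.051]
contact_force: [0.3, 0.2, 1.4]
grip_width: 0.0698
gripper_force: 0.0
t 15.93 pos [0.3942 0.24   0.0152] rot [3.142 0.    3.051] F [0.3 0.2 1.4] w 0.0698
twist first 0.002 then units [ 0.   -0.03  0.08] norm 0.08
```

```bash
python3 -m handwheel '[{"grip":0.8,"tx":0,"ty":-0.03,"tz":0.08,"twist":0},{"grip":0.8,"tx":0,"ty":0,"tz":0,"twist":0},{"grip":0.8,"tx":0,"ty":0,"tz":0,"twist":0}]' | sed -n 2,4p
python3 -m handwheel '[{"grip":0,"tx":0,"ty":0,"tz":0,"twist":0},{"grip":0,"tx":0,"ty":0,"tz":0,"twist":0},{"grip":0,"tx":0,"ty":0,"tz":0,"twist":0},{"grip":0,"tx":0,"ty":0,"tz":0,"twist":0},{"grip":0,"tx":0,"ty":0,"tz":0,"twist":0}]' >/dev/null
python3 -m handwheel '[{"grip":0,"tx":0,"ty":0,"tz":0,"twist":0},{"grip":0,"tx":0,"ty":0,"tz":0,"twist":0},{"grip":0,"tx":0,"ty":0,"tz":0,"twist":0},{"grip":0,"tx":0,"ty":0,"tz":0,"twist":0}]'
```

```text
ee_pos: [0.3939, 0.2393, 0.0126]
tool_rot: [3.14, 0.001, 3.052]
contact_force: [0.3, 0.1, -0.5]
clock: 16.93
ee_pos: [0.3935, 0.2394, 0.0118]
tool_rot: [3.141, 0.0, 3.052]
contact_force: [0.0, -0.4, 0.9]
grip_width: 0.0389
gripper_force: 30.0
```

```bash
python3 -m handwheel '[{"grip":0,"tx":0,"ty":0,"tz":-0.4,"twist":0},{"grip":0,"tx":0,"ty":0,"tz":-0.9,"twist":0},{"grip":0,"tx":0,"ty":0,"tz":-0.9,"twist":0},{"grip":0,"tx":0,"ty":0,"tz":-0.9,"twist":0},{"grip":0,"tx":0,"ty":0,"tz":-0.9,"twist":0}]'
python3 -m handwheel '[{"grip":0,"tx":0,"ty":0,"tz":-0.7,"twist":0},{"grip":0,"tx":-0.34,"ty":-0.35,"tz":0,"twist":0},{"grip":0,"tx":-0.6,"ty":-0.6,"tz":0,"twist":0},{"grip":0,"tx":-0.65,"ty":-0.65,"tz":0,"twist":0},{"grip":0,"tx":-0.65,"ty":-0.65,"tz":0,"twist":0}]' >/dev/null
python3 -m handwheel '[{"grip":0,"tx":-0.65,"ty":-0.65,"tz":0,"twist":0},{"grip":0,"tx":-0.65,"ty":-0.65,"tz":0,"twist":0},{"grip":0,"tx":-0.65,"ty":-0.65,"tz":0,"twist":0},{"grip":0,"tx":-0.65,"ty":-0.65,"tz":0,"twist":0},{"grip":0,"tx":-0.65,"ty":-0.65,"tz":0,"twist":0}]' >/dev/null
python3 -m handwheel '[{"grip":0,"tx":-0.6,"ty":-0.6,"tz":0,"twist":0},{"grip":0,"tx":-0.3,"ty":-0.41,"tz":0,"twist":0},{"grip":0,"tx":0,"ty":0,"tz":0,"twist":0},{"grip":0,"tx":0,"ty":0,"tz":0,"twist":0},{"grip":0,"tx":0,"ty":0,"tz":0,"twist":0}]' >/dev/null
python3 go.py 0.6239 -0.0435 0.13 3.049
python3 - <<'E'
from h import *
b=snapshot("side")[:,:,::-1]
r=lambda i,x,y,w,h,s:cv2.resize(i[y:y+h,x:x+w],(w*s,h*s),interpolation=cv2.INTER_CUBIC)
cv2.imwrite("pics/c4.png",r(b,250,120,80,100,6))
def pj(p): q=proj("side",p); return np.round([(q[0]-250+.5)*6-.5,(q[1]-120+.5)*6-.5],1)
p=read_state()["ee_pos"]; w=p-[0,0,.0118]
print("flange ctr",pj(w),[pj(w+[.032*np.cos(t),.032*np.sin(t),0])[0] for t in(2.2,-.94)],"axis",pj([.6239,-.0435,.112]))
E
```

```text
clock: 17.35
ee_pos: [0.3925, 0.238, 0.1728]
tool_rot: [-3.14, -0.001, 3.051]
contact_force: [-0.1, 0.0, -1.9]
grip_width: 0.0386
gripper_force: 30.0
t 18.6 pos [ 0.6235 -0.0423  0.1986] rot [ 3.141e+00 -3.000e-03  3.052e+00] F [ 0.5  0.7 -2.4] w 0.039
twist first 0.003 then units [-0.01 -0.03  1.72] norm 1.72
flange ctr [246.1 239.8] [np.float64(183.2), np.float64(309.9)] axis [243.1 365.4]
```

View pics/c4.png

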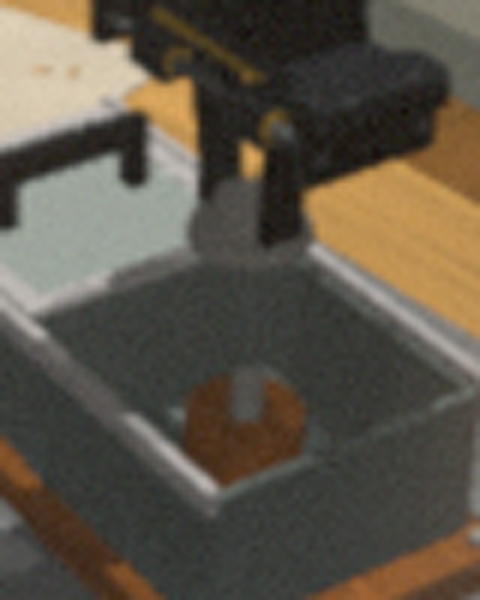

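The collar is held level, spanning columns 190–317. Directly below it the spindle spans columns 232–265 through the seated wheel, so the alignment is within about 1 mm. Lowering.

```bash
python3 -m handwheel '[{"grip":0,"tx":0,"ty":-0.03,"tz":0.7,"twist":0},{"grip":0,"tx":0,"ty":0,"tz":0.7,"twist":0},{"grip":0,"tx":0,"ty":0,"tz":0.25,"twist":0},{"grip":0,"tx":0,"ty":0,"tz":0,"twist":0},{"grip":0,"tx":0,"ty":0,"tz":0,"twist":0}]' | sed -n 2,4p
python3 -m handwheel '[{"grip":0,"tx":0,"ty":0,"tz":0.15,"twist":0},{"grip":0,"tx":0,"ty":0,"tz":0.1,"twist":0},{"grip":0,"tx":0,"ty":0,"tz":0,"twist":0}]' | sed -n 2,4p
python3 -m handwheel '[{"grip":0,"tx":0,"ty":0,"tz":0.1,"twist":0},{"grip":0,"tx":0,"ty":0,"tz":0,"twist":0},{"grip":0,"tx":0,"ty":0,"tz":0,"twist":0}]' | sed -n 2,4p
```

```text
ee_pos: [0.6244, -0.0434, 0.1339]
tool_rot: [3.141, -0.001, 3.053]
contact_force: [1.2, 0.0, -1.4]
ee_pos: [0.6245, -0.0442, 0.1238]
tool_rot: [3.141, 0.0, 3.052]
contact_force: [-0.2, -0.3, -2.4]
ee_pos: [0.6245, -0.0444, 0.1197]
tool_rot: [3.141, -0.0, 3.052]
contact_force: [0.6, 0.9, -2.4]
```

```bash
python3 -m handwheel '[{"grip":0,"tx":0.02,"ty":0.02,"tz":0.1,"twist":0},{"grip":0,"tx":0,"ty":0,"tz":0.15,"twist":0},{"grip":0,"tx":0,"ty":0,"tz":0,"twist":0}]' | sed -n 2,4p
python3 -m handwheel '[{"grip":0,"tx":0,"ty":0,"tz":0.15,"twist":0},{"grip":0,"tx":0,"ty":0,"tz":0.1,"twist":0},{"grip":0,"tx":0,"ty":0,"tz":0,"twist":0},{"grip":0,"tx":0,"ty":0,"tz":0,"twist":0}]' | sed -n 2,4p
python3 -m handwheel '[{"grip":0,"tx":0,"ty":0,"tz":0.06,"twist":0},{"grip":0,"tx":0,"ty":0,"tz":0,"twist":0},{"grip":0,"tx":0,"ty":0,"tz":0,"twist":0}]' | sed -n 2,4p
```

```text
ee_pos: [0.623, -0.0433, 0.1083]
tool_rot: [-3.141, -0.002, 3.052]
contact_force: [-0.4, -0.9, -3.0]
ee_pos: [0.6235, -0.0435, 0.0992]
tool_rot: [-3.142, -0.001, 3.052]
contact_force: [-0.5, -1.2, -2.9]
ee_pos: [0.6238, -0.0435, 0.0973]
tool_rot: [3.141, -0.0, 3.052]
contact_force: [0.6, 0.3, -1.8]
```

```bash
python3 -m handwheel '[{"grip":0,"tx":0,"ty":0,"tz":0.06,"twist":0},{"grip":0,"tx":0,"ty":0,"tz":0,"twist":0},{"grip":0,"tx":0,"ty":0,"tz":0,"twist":0}]' | sed -n 2,4p
python3 -m handwheel '[{"grip":0,"tx":0,"ty":0,"tz":0.03,"twist":0},{"grip":0,"tx":0,"ty":0,"tz":0,"twist":0},{"grip":0,"tx":0,"ty":0,"tz":0,"twist":0}]' | sed -n 2,4p
```

```text
ee_pos: [0.6236, -0.0435, 0.0948]
tool_rot: [3.142, -0.0, 3.052]
contact_force: [0.3, -0.4, -2.6]
ee_pos: [0.6239, -0.0435, 0.0939]
tool_rot: [3.142, 0.0, 3.052]
contact_force: [-0.2, -0.4, -1.6]
```

```bash
python3 -m handwheel '[{"grip":0,"tx":0,"ty":0,"tz":0.03,"twist":0},{"grip":0,"tx":0,"ty":0,"tz":0,"twist":0},{"grip":0,"tx":0,"ty":0,"tz":0,"twist":0}]' | sed -n 2,4p
python3 -m handwheel '[{"grip":0.8,"tx":0,"ty":0,"tz":0,"twist":0},{"grip":0.8,"tx":0,"ty":0,"tz":0,"twist":0},{"grip":0.8,"tx":0,"ty":0,"tz":0,"twist":0},{"grip":0.8,"tx":0,"ty":0,"tz":0,"twist":0},{"grip":0.8,"tx":0,"ty":0,"tz":0,"twist":0}]'
python3 -m handwheel '[{"grip":0.8,"tx":0,"ty":0,"tz":-0.3,"twist":0},{"grip":0.8,"tx":0,"ty":0,"tz":-0.8,"twist":0},{"grip":0.8,"tx":0,"ty":0,"tz":-0.9,"twist":0},{"grip":0.8,"tx":0,"ty":0,"tz":-0.7,"twist":0},{"grip":0.8,"tx":0,"ty":0,"tz":0,"twist":0}]' | sed -n 2,5p
python3 -m handwheel '[{"grip":0.8,"tx":0,"ty":0.8,"tz":0,"twist":0},{"grip":0.8,"tx":0,"ty":0.9,"tz":0,"twist":0},{"grip":0.8,"tx":0.06,"ty":0.9,"tz":0,"twist":0},{"grip":0.8,"tx":0,"ty":0.9,"tz":0,"twist":0},{"grip":0.8,"tx":0,"ty":0.7,"tz":0,"twist":0}]' >/dev/null
python3 -m handwheel '[{"grip":0.6,"tx":0,"ty":0,"tz":0,"twist":0},{"grip":0.6,"tx":0,"ty":0,"tz":0,"twist":0},{"grip":0.6,"tx":0,"ty":0,"tz":0,"twist":0}]' >/dev/null
python3 go.py 0.637 0.124 0.137 3.049
python3 - <<'E'
from h import *
a=snapshot("top")[:,:,::-1];b=snapshot("side")[:,:,::-1]
r=lambda i,x,y,w,h,s:cv2.resize(i[y:y+h,x:x+w],(w*s,h*s),interpolation=cv2.INTER_CUBIC)
cv2.imwrite("pics/c5.png",np.hstack([r(a,220,100,80,100,5),r(b,235,130,80,100,5)]))
E
```

```text
ee_pos: [0.624, -0.0435, 0.0938]
tool_rot: [3.141, 0.001, 3.052]
contact_force: [-2.3, -0.4, 5.4]
clock: 21.57
ee_pos: [0.6238, -0.0435, 0.0924]
tool_rot: [3.142, -0.0, 3.052]
contact_force: [0.4, -0.1, -0.0]
grip_width: 0.0638
gripper_force: 0.0
ee_pos: [0.6278, -0.0443, 0.2082]
tool_rot: [3.14, 0.013, 3.051]
contact_force: [1.1, 0.4, 0.4]
grip_width: 0.0694
t 22.65 pos [0.6364 0.123  0.2007] rot [-3.141  0.     3.051] F [-0.3 -1.   0.2] w 0.0577
twist first 0.002 then units [-0.01  0.03  1.59] norm 1.59
```

View pics/c5.png

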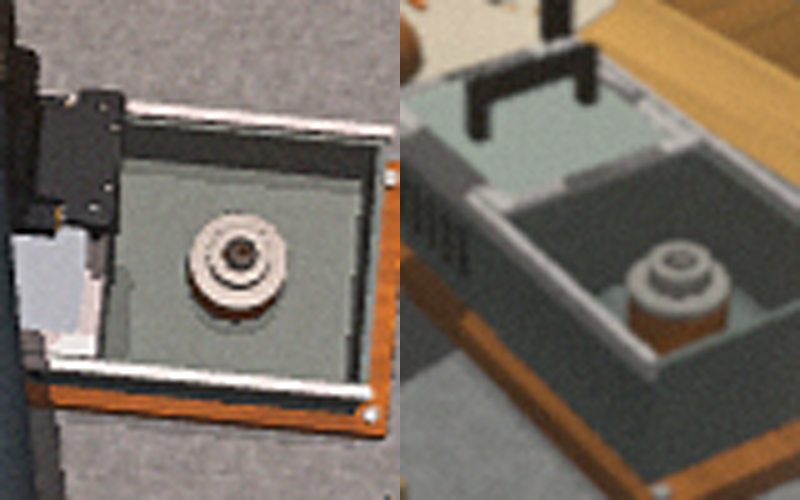

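The collar sits flat on the wheel with its hub up and the spindle showing in the bore, at (238,255) on the left and (680,270) on the right. Now I'll grip the handle and shut the guard.

```bash
python3 -m handwheel '[{"grip":0.6,"tx":0,"ty":0.03,"tz":0.6,"twist":0},{"grip":0.6,"tx":0,"ty":0,"tz":0.6,"twist":0},{"grip":0.6,"tx":0,"ty":0,"tz":0.39,"twist":0},{"grip":0.6,"tx":0,"ty":0,"tz":0,"twist":0},{"grip":0,"tx":0,"ty":0,"tz":0,"twist":0}]' | sed -n 2,4p
python3 -m handwheel '[{"grip":0,"tx":0,"ty":0,"tz":0,"twist":0},{"grip":0,"tx":0,"ty":0,"tz":0,"twist":0},{"grip":0,"tx":0,"ty":0,"tz":0,"twist":0},{"grip":0,"tx":0,"ty":0,"tz":0,"twist":0},{"grip":0,"tx":0,"ty":0,"tz":0,"twist":0}]' >/dev/null
python3 -m handwheel '[{"grip":0,"tx":0,"ty":0,"tz":0,"twist":0},{"grip":0,"tx":0,"ty":0,"tz":0,"twist":0},{"grip":0,"tx":0,"ty":0,"tz":0,"twist":0},{"grip":0,"tx":0,"ty":0,"tz":0,"twist":0},{"grip":0,"tx":0,"ty":0,"tz":0,"twist":0}]'
```

```text
ee_pos: [0.6363, 0.1236, 0.1366]
tool_rot: [-3.141, -0.001, 3.05]
contact_force: [0.5, -0.2, 1.0]
clock: 24.0
ee_pos: [0.6366, 0.1245, 0.1374]
tool_rot: [-3.141, 0.0, 3.051]
contact_force: [-1.4, -2.9, 5.1]
grip_width: 0.0137
gripper_force: 30.0
```

```bash
python3 -m handwheel '[{"grip":0,"tx":0,"ty":-0.3,"tz":0,"twist":0},{"grip":0,"tx":0,"ty":-0.7,"tz":0,"twist":0},{"grip":0,"tx":0,"ty":-0.8,"tz":0,"twist":0},{"grip":0,"tx":0,"ty":-0.8,"tz":0,"twist":0},{"grip":0,"tx":0,"ty":-0.7,"tz":0,"twist":0}]' | sed -n 2,4p
python3 -m handwheel '[{"grip":0,"tx":0,"ty":-0.5,"tz":0,"twist":0},{"grip":0,"tx":0,"ty":-0.2,"tz":0,"twist":0},{"grip":0,"tx":0,"ty":-0.1,"tz":0,"twist":0},{"grip":0,"tx":0,"ty":0,"tz":0,"twist":0},{"grip":0,"tx":0,"ty":0,"tz":0,"twist":0}]' | sed -n 2,4p
python3 -m handwheel '[{"grip":0,"tx":0,"ty":-0.08,"tz":0,"twist":0},{"grip":0,"tx":0,"ty":0,"tz":0,"twist":0},{"grip":0,"tx":0,"ty":0,"tz":0,"twist":0}]' | sed -n 2,4p
```

```text
ee_pos: [0.6241, -0.0062, 0.1373]
tool_rot: [3.139, -0.001, 3.052]
contact_force: [-2.0, 3.0, 4.9]
ee_pos: [0.6209, -0.039, 0.1373]
tool_rot: [-3.141, -0.002, 3.051]
contact_force: [-4.2, -1.9, 7.6]
ee_pos: [0.6208, -0.0404, 0.1373]
tool_rot: [3.14, -0.002, 3.053]
contact_force: [-3.9, 1.2, 7.4]
```

```bash
python3 -m handwheel '[{"grip":0,"tx":0,"ty":-0.08,"tz":0,"twist":0},{"grip":0,"tx":0,"ty":0,"tz":0,"twist":0},{"grip":0,"tx":0,"ty":0,"tz":0,"twist":0}]' | sed -n 2,4p
python3 -m handwheel '[{"grip":0,"tx":0,"ty":-0.08,"tz":0,"twist":0},{"grip":0,"tx":0,"ty":0,"tz":0,"twist":0},{"grip":0,"tx":0,"ty":0,"tz":0,"twist":0}]' | sed -n 2,4p
```

```text
ee_pos: [0.6206, -0.0432, 0.1373]
tool_rot: [3.14, -0.002, 3.053]
contact_force: [-4.8, 1.7, 7.6]
ee_pos: [0.6204, -0.0447, 0.1373]
tool_rot: [3.138, -0.002, 3.054]
contact_force: [-4.4, 4.1, 8.0]
```

```bash
python3 -m handwheel '[{"grip":0,"tx":0,"ty":-0.06,"tz":0,"twist":0},{"grip":0,"tx":0,"ty":0,"tz":0,"twist":0},{"grip":0,"tx":0,"ty":0,"tz":0,"twist":0}]' | sed -n 2,4p
python3 -m handwheel '[{"grip":0,"tx":0,"ty":-0.06,"tz":0,"twist":0},{"grip":0,"tx":0,"ty":0,"tz":0,"twist":0},{"grip":0,"tx":0,"ty":0,"tz":0,"twist":0}]' | sed -n 2,4p
```

```text
ee_pos: [0.6204, -0.0447, 0.1373]
tool_rot: [3.135, -0.002, 3.055]
contact_force: [-4.4, 7.5, 8.9]
ee_pos: [0.6204, -0.0447, 0.1373]
tool_rot: [3.132, -0.002, 3.057]
contact_force: [-4.1, 10.9, 8.3]
```

```bash
python3 -m handwheel '[{"grip":0,"tx":0,"ty":0.08,"tz":0,"twist":0},{"grip":0.6,"tx":0,"ty":0,"tz":0,"twist":0},{"grip":0.6,"tx":0,"ty":0,"tz":0,"twist":0},{"grip":0.6,"tx":0,"ty":0,"tz":0,"twist":0},{"grip":0.6,"tx":0,"ty":0,"tz":0,"twist":0}]' | sed -n 2,5p
python3 -m handwheel '[{"grip":0.6,"tx":0,"ty":0,"tz":0,"twist":0},{"grip":0.6,"tx":0,"ty":0,"tz":-0.4,"twist":0},{"grip":0.6,"tx":0,"ty":0,"tz":-0.8,"twist":0},{"grip":0.6,"tx":0,"ty":0,"tz":-0.8,"twist":0},{"grip":0.6,"tx":0,"ty":0,"tz":-0.4,"twist":0}]' | sed -n 2,4p
python3 -m handwheel '[{"grip":0.6,"tx":0,"ty":0.9,"tz":0,"twist":0},{"grip":0.6,"tx":0,"ty":0.9,"tz":0,"twist":0},{"grip":0.6,"tx":0,"ty":0.9,"tz":0,"twist":0},{"grip":0.6,"tx":0,"ty":0.9,"tz":0,"twist":0},{"grip":0.6,"tx":0,"ty":0.9,"tz":0,"twist":0}]' >/dev/null
python3 -m handwheel '[{"grip":0.6,"tx":0,"ty":0.9,"tz":0,"twist":0},{"grip":0.6,"tx":0,"ty":0.9,"tz":0,"twist":0},{"grip":0.6,"tx":0,"ty":0,"tz":0,"twist":0},{"grip":0.6,"tx":0,"ty":0,"tz":0,"twist":0},{"grip":0.6,"tx":0,"ty":0,"tz":0,"twist":0}]' >/dev/null
python3 - <<'E'
from h import *
a=snapshot("top")[:,:,::-1];b=snapshot("side")[:,:,::-1]
r=lambda i,x,y,w,h,s:cv2.resize(i[y:y+h,x:x+w],(w*s,h*s),interpolation=cv2.INTER_CUBIC)
cv2.imwrite("pics/end.png",np.hstack([r(a,180,90,130,170,3),r(b,200,110,130,170,3)]))
print(read_state()["clock"])
E
```

```text
ee_pos: [0.6208, -0.0498, 0.1365]
tool_rot: [-3.141, -0.0, 3.051]
contact_force: [0.1, -0.4, -0.3]
grip_width: 0.0328
ee_pos: [0.6225, -0.0502, 0.2366]
tool_rot: [3.141, 0.005, 3.051]
contact_force: [0.8, -0.0, -0.3]
27.85
```

View pics/end.png

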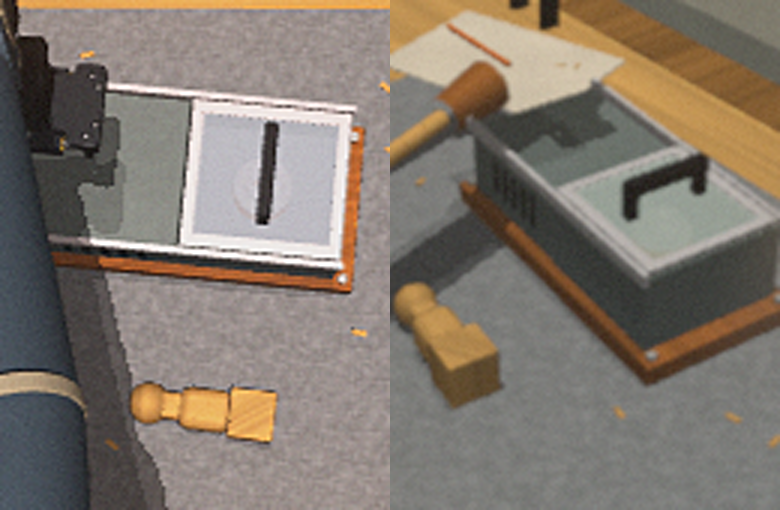

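The guard is fully shut over the pan, with the handle at (267,173) on the left and (665,185) on the right. The wheel and collar show beneath the pane, the figure and mallet haven't moved, and the arm is clear.

```bash
python3 -c "
from station import *
print(finish_job())"
```

```text
the job is handed in; nothing more can be done
None
```

The job is handed in: the wheel and then the collar (hub up) are fully home on the spindle, the guard is fully shut, nothing else was moved, and it took about 28 s of the 72 s allowed.

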